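# Set the watermaker's regulating valve two turns off its stop and hold it

## Task

Of the two valves on the bench, take the regulating valve: the one whose larger handwheel carries an upright crank handle. Screw it shut (clockwise seen from above) until it comes up against its stop, then back it off exactly two full turns, and finish while still gripping the crank handle so that the wheel is held there for the pump start. Leave the small-wheel valve and the loose things on the bench as they are.

Things in the scene. Friction and masses are not known exactly. Their poses are not given: they have to be found in the camera images.
- reg_wheel (a joint): opening angle of the regulating valve's handwheel, rad: 0 shut against its stop, growing as it is backed off counter-clockwise seen from above, one turn = 6.283, fully open at 25.1 (4 turns); it starts somewhere from 0.55 to 1.5 turns open. The wheel turns stiffly (about 4 N at the crank handle) and stays where it is left; at the stop it goes hard
- wheel_center (a point): centre of the regulating valve's handwheel, on its vertical axis, at the mid-height of the rim: a horizontal three-spoked aluminium wheel 120 mm across with a rim 14 mm thick; it stands about 0.17 m above the bench on a brass globe valve in a steel pipe run with a round pressure gauge. The wheel rises with its stem by 3 mm for each turn of opening. The hub's nut stands 12 mm above this point
- crank_handle: the black crank handle standing upright on that wheel's rim: a sleeve 22 mm in diameter and 56 mm tall that spins freely about its own vertical pin, 53 mm from the wheel's axis. Origin at its middle, on its pin, 39 mm above wheel_center; it goes round with the wheel
- small_wheel_rim (a point): a point on the rim of the other valve's wheel, to be left alone: a plain aluminium wheel 79 mm across without a crank handle, 0.16 m above the bench on a like pipe run; the wheel's axis is 34 mm from this point
- filter_cartridge: loose spare pleated filter cartridge standing on the bench, 66 mm in diameter, 130 mm tall, origin under its foot
- sample_bottle: loose white capped plastic bottle standing on the bench, 60 mm in diameter, 150 mm tall, origin under its foot
- spanner: loose steel spanner 180 mm long lying crosswise on the bench beyond the valves, origin under its middle

How it is judged (in metres and radians):
On the way:
1. the regulating valve is shut against its stop (value of joint reg_wheel below 0.08 rad), for 0.1 s.
At the end, for the whole second after the job is handed in: the regulating valve has been shut against its stop and now stands two turns open, within 20 degrees, at rest, with the crank handle gripped between the fingers (more than 2 N); the small wheel is within 12 mm at its rim, and the loose things within 30 mm, of where they were (value of joint reg_wheel between 12.216 and 12.916 rad and velocity of joint reg_wheel between -0.15 and 0.15 rad/s and contact force between the fingers and crank_handle above 2 N and horizontal distance between the grasp point and crank_handle below 0.02 m and distance of small_wheel_rim from where it was at the start of the episode below 0.012 m and distance of each of filter_cartridge, sample_bottle, spanner from where it was at the start of the episode below 0.03 m); the arm keeps its last pose, push and grip.
It fails at once if the small-wheel valve was turned (distance of small_wheel_rim from where it was at the start of the episode above 0.012 m).
It fails at once if a loose thing on the bench was disturbed (distance of any of filter_cartridge, sample_bottle, spanner from where it was at the start of the episode above 0.03 m).
It also fails if it takes over 64 s, if anything falls off the work surface, if the arm or the gripper's body presses on something with over 40 N, if the wrist force passes 120 N, or if a joint passes its speed limit or range.

## Robot

A 6-joint arm with a two-finger parallel gripper is mounted at the origin on the work surface. World frame = base frame: x ahead of the robot, y to its left, z up, the work surface at z = 0. Lengths are in mm, angles in rad, forces in N, time in s.
With the tool pointing down it reaches from about 350 to 725 mm from the base axis. Payload 4.3 kg.
Tool frame: the origin (TCP) lies on the centre line of the jaws, within the pads' length; the fingertips stand 11 mm ahead of it and the grasp point (between the pads) lies 8 mm behind it; y points along the fingers, z is the direction in which the jaws open and shut, and the axes are right-handed (so a half turn about y gives the same grasp; the last joint's range is limited). The gripper opens to 85 mm and grips with 20 to 120 N. Pads are 22 mm wide; open, the fingers measure 114 mm over their backs; the gripper's body (76 mm by 85 mm) begins 54 mm behind the grasp point. The pads swing forward as they close: fully open they stand 13 mm farther back than shut.
Start: joints at [-1.332, 0.377, 0.081, 1.274, 0, 1.46], TCP at [196.53, -540.409, 242.329] pointing down, gripper open.
Joint ranges: [-2.72, 2.72], [-0.84, 1.66], [-1.02, 1.22], [-1.77, 2.12], [-1.37, 1.28], [-3.14, 3.14]. Speed limits (rad/s): [2.57, 2.57, 3.14, 3.14, 3.14, 3.14].

## Interface

Orientations are given as a rotation vector (axis times angle).
In Python, from cell import ctrl gives the robot as it stands.
- The arm moves only by the tool play_rows, never from a script. Its argument "commands" is a list of rows, each a list of 6 numbers: the shift along the tool's x, y, z normalised to -1 to 1, where 1 is 0.25 m, then the turn, a rotation vector about the tool's x, y, z normalised to -1 to 1, where 1 is 90 degrees. A call has 1 to 5 rows; each row is the pose to reach, as a shift and turn from the pose measured when the call began, along the tool's axes at that moment; what a row does not reach only later rows make up. A row lasts 1/10 s, in which the tool goes at most 50 mm and 8.59 degrees, less where a joint would pass 70% of its speed; a pose out of reach is approached as far as the arm can. A call with a number of a shift or a turn outside -1 to 1 is refused whole. A call with a gripper value outside its range is refused whole. "claw" is the gripper's target within -1 to 1 (fully open at 1, half-way at 0, shut at -1), set as the call begins (left out, the last holds). The fingers move at their own pace and stop on an object; "newtons" is the grip in N (left out, the last holds). Time passes only in rows, so rows that repeat a pose let the fingers close. It gives the time, the measured TCP pose, the force and the opening at its end, in the units of the state.
- ctrl.sense(): the state, without advancing time (a new reading comes with each control period).
- ctrl.capture(name): name is "side" or "top"; returns a dict with "color" (420x560x3 uint8, red, green, blue), "depth" (420x560 float32, mm along the optical axis (not along the pixel's ray), 0 where there is no reading), "vfov" (degrees; the focal length in pixels is half the picture's height over the tangent of half this angle, whatever the lens; pixels are square), "cx", "cy" (the principal point, pixels), "rvec" (rotation vector, rad) and "tvec" (3), from world to camera coordinates, as OpenCV has them. Camera axes: x right, y down, z forward; pixel columns grow to the right and rows downward; lengths in mm; the calibration is good to about 2 mm. A picture is of the moment at which its call begins.
- ctrl.hand_in(): hands the job in, once; it reports no verdict.
The state is a dict: "t": time; "joint_positions": joint angles; "qd": joint speeds; "joint_efforts": joint torques, N m; "position": TCP position; "tool_rot": TCP orientation; "contact_force": force on the tool from outside, world axes, zero at the start; "moment": the same for the moment, N m; "finger_gap": opening from 0.0 (shut) to 1.0 (fully open).
Only numpy, scipy, OpenCV 4.12 (cv2) and the standard library are available. Lean on these libraries where they do the work, as an engineer would, in place of code of your own. Each camera call takes 0.05 s, during which the arm holds its last target.

## Working session

There is one attempt and no reset: what is moved stays moved. The work goes in short steps, Python scripts to look and compute and a tool call to move; the robot and the scene stay as the last step left them, time stands still between calls to the robot, and variables do not carry over. Pictures are saved under pics/ and viewed, and the job is handed in when it is done.

Besides the shell and the picture viewer there is one more tool, called after ">>>" as name(argument=value, ...) on one line, values as JSON. play_rows: Moves the arm, as the interface text tells. Its arguments: {"type":"object","properties":{"commands":{"type":"array","items":{"type":"array","items":{"type":"number","minimum":-1,"maximum":1}}},"claw":{"type":"number"},"newtons":{"type":"number"}},"required":["commands"]}

```bash
ls; mkdir -p pics
python3 - <<'E'
from cell import ctrl
import cv2,numpy as np,pickle
print(ctrl.sense())
for n in ("side","top"):
    c=ctrl.capture(n); pickle.dump(c,open(f"{n}0.pkl","wb"))
    cv2.imwrite(f"pics/{n}0.png",c["color"][:,:,::-1])
    R=cv2.Rodrigues(np.array(c["rvec"],float))[0]
    print(n,c["vfov"],c["cx"],c["cy"],-R.T@np.array(c["tvec"]).ravel(),R[2])
E
```

```text
pics
{'t': 0.0, 'joint_positions': array([-1.33228831e+00,  3.78071879e-01,  7.96056163e-02,  1.27438838e+00,
       -7.28683418e-06,  1.46049946e+00]), 'qd': array([-7.36029919e-04,  1.12341419e-03,  2.72555134e-05,  7.87909930e-04,
        8.42138808e-04, -3.31141182e-04]), 'joint_efforts': array([ 1.13925267e-03, -4.63599443e+01,  2.69879401e+01,  2.08449917e-02,
        3.00403815e-05,  1.29131372e-06]), 'position': array([ 196.37391793, -539.74756914,  241.34796071]), 'tool_rot': array([-0.35813693,  2.03395021, -2.02971333]), 'contact_force': array([-0.29174052, -0.54380687, -0.45524087]), 'moment': array([-0.00358051, -0.00156008, -0.02554081]), 'finger_gap': 0.9979314208613435}
side 44.33089441842561 275.68590792247227 208.86850674131418 [-126.61230359 1111.46757678  886.73231654] [ 0.51225913 -0.71241968 -0.47963402]
top 48.21063523994499 280.5356532017404 209.31788551277845 [ 558.60815157    8.28344286 1530.25918111] [ 0.05823884 -0.01165871 -0.9982346 ]
```

View pics/side0.png

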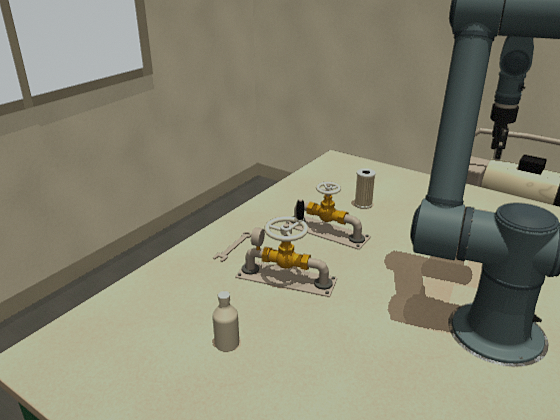

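View pics/top0.png

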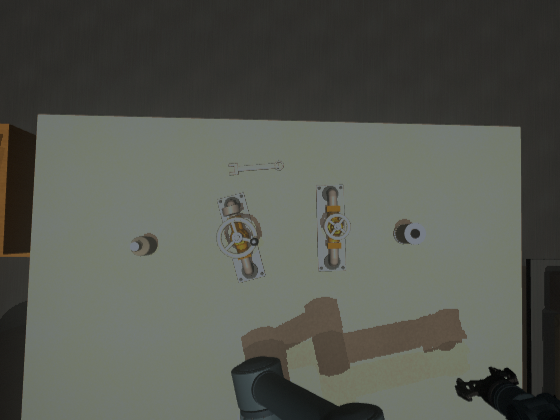

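The regulating valve's wheel is the larger one, near (238,239) in the top view, with a dark handle at (254,241). In the side view it sits near (286,229). The small wheel is at (336,226) in the top view. Next I'll zoom in and measure.

```bash
cat > h.py <<'E'
import cv2,numpy as np,pickle
def cam(c):
    R=cv2.Rodrigues(np.array(c["rvec"],float))[0]; t=np.array(c["tvec"],float).ravel()
    f=c["color"].shape[0]/2/np.tan(np.radians(c["vfov"])/2)
    return R,t,f
def onz(c,uv,z):
    R,t,f=cam(c); o=-R.T@t
    d=R.T@np.array([(uv[0]-c["cx"])/f,(uv[1]-c["cy"])/f,1.]); return o+d*(z-o[2])/d[2]
def cloud(c):
    R,t,f=cam(c); d=c["depth"]; v,u=np.mgrid[:d.shape[0],:d.shape[1]]
    P=np.stack([(u-c["cx"])/f*d,(v-c["cy"])/f*d,d],-1)
    return (P-t)@R   # R.T@(P-t)
def proj(c,p):
    R,t,f=cam(c); q=R@np.array(p,float)+t; return f*q[0]/q[2]+c["cx"],f*q[1]/q[2]+c["cy"]
def crop(c,x0,y0,x1,y1,k,name):
    cv2.imwrite(name,cv2.resize(c["color"][y0:y1,x0:x1,::-1],None,fx=k,fy=k,interpolation=cv2.INTER_CUBIC))
E
python3 - <<'E'
from h import *
t=pickle.load(open("top0.pkl","rb")); s=pickle.load(open("side0.pkl","rb"))
a=cv2.resize(t["color"][195:290,200:270,::-1],None,fx=5,fy=5,interpolation=cv2.INTER_CUBIC)
b=cv2.resize(s["color"][200:295,240:310,::-1],None,fx=5,fy=5,interpolation=cv2.INTER_CUBIC)
cv2.imwrite("pics/z0.png",np.hstack([a,b]))
for n,c,box in (("top",t,(205,200,280,290)),("side",s,(230,200,350,300))):
    P=cloud(c); m=np.zeros(P.shape[:2],bool); m[box[1]:box[3],box[0]:box[2]]=1
    m&=(c["depth"]>0)&(P[...,2]>150)
    Q=P[m]; print(n,len(Q),Q.min(0),Q.max(0),np.histogram(Q[:,2],bins=range(150,270,8)))
    hi=Q[Q[:,2]>205]; print(len(hi),hi.mean(0) if len(hi) else 0)
    dk=m&(c["color"].sum(2)<130); 
    v,u=np.nonzero(dk); print("dark",len(u),u.mean(),v.mean(),P[dk].mean(0) if len(u) else 0)
    g=m.copy(); v,u=np.nonzero(g&(P[...,2]<215)); 
    print(cv2.fitEllipse(cv2.convexHull(np.stack([u,v],1).astype(np.float32))))
E
```

```text
top 788 [496.99715091  54.93390148 150.09189992] [648.17647442 177.61771993 244.27620479] (array([ 28,  41, 409, 256,   1,   0,   1,   0,   2,  16,  32,   2,   0,
         0]), array([150, 158, 166, 174, 182, 190, 198, 206, 214, 222, 230, 238, 246,
       254, 262]))
52 [543.64532116  65.58461165 231.64983387]
dark 16 255.1875 240.625 [546.14412357  61.11210501 228.59582709]
((235.3584747314453, 232.9585723876953), (41.16034698486328, 53.35295867919922), 162.50982666015625)
side 860 [493.56023158  58.92445129 150.01556087] [647.64546649 180.10681967 239.67857427] (array([ 35,  61, 343, 270,  22,  19,  23,  18,  20,  25,  22,   2,   0,
         0]), array([150, 158, 166, 174, 182, 190, 198, 206, 214, 222, 230, 238, 246,
       254, 262]))
89 [540.46034506  72.27183908 222.84186556]
dark 135 299.72592592592594 210.24444444444444 [539.67312936  72.49023358 208.18789442]
((278.6679382324219, 219.61024475097656), (40.153785705566406, 62.387550354003906), 103.6022720336914)
```

View pics/z0.png

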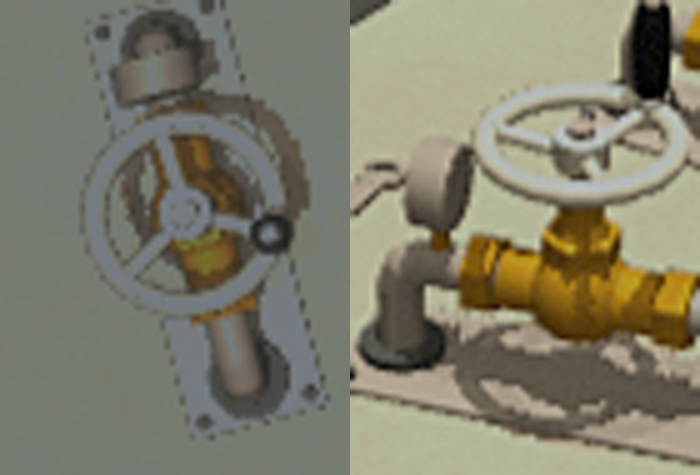

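The zoom shows the wheel with its hub nut at about (237,237) in the top view and the handle at (254,241), roughly on the -y side. The gauge stands beyond the wheel. I'll fit a circle to the rim.

Run:
```python
from h import *
from scipy.optimize import least_squares
for n,box in (("top",(212,210,264,262)),("side",(258,205,312,250))):
    c=pickle.load(open(n+"0.pkl","rb")); P=cloud(c); m=np.zeros(P.shape[:2],bool); m[box[1]:box[3],box[0]:box[2]]=1
    col=c["color"].astype(int)
    grey=(col.max(2)-col.min(2)<45)
    m&=(c["depth"]>0)&(P[...,2]>162)&(P[...,2]<186)&grey
    Q=P[m]
    x=np.array([560,112.])
    for k in range(6):
        r=np.hypot(*(Q[:,:2]-x).T); w=(abs(r-53)<10)
        x=least_squares(lambda p:np.hypot(*(Q[w,:2]-p).T)-53,x,loss="soft_l1").x
    print(n,w.sum(),x,np.median(r[w]),np.percentile(Q[w,2],[5,25,50,75,95]),np.degrees(np.histogram(np.arctan2(*(Q[w,:2]-x).T[::-1]),bins=8)[1][0]),np.histogram(np.arctan2(*(Q[w,:2]-x).T[::-1]),bins=8)[0])
    Qh=P[(P[...,2]>205)&(P[...,2]<260)&(np.hypot(P[...,0]-x[0],P[...,1]-x[1])<80)]
    print("handle",len(Qh),Qh.mean(0),(Qh.min(0)+Qh.max(0))/2,Qh[:,2].max())
c=pickle.load(open("top0.pkl","rb"))
for z in (170,174,178): print(z,onz(c,(237,237.3),z+12), onz(c,(254.2,241.6),z+67))
```

```text
top 518 [554.2313282  116.80051602] 52.76137125690143 [167.84980146 170.69872331 173.01826676 175.11752177 177.94962829] -177.70457491826565 [65 33 69 69 68 67 73 74]
handle 52 [543.64532116  65.58461165 231.64983387] [543.52839017  65.87689239 231.74776605] 244.27620479253207
side 499 [551.98928586 122.189181  ] 52.580367926672594 [165.95026773 170.64469897 173.50140422 175.65701452 178.06465928] -179.15548289391782 [50 63 66 67 46 57 76 74]
handle 94 [540.71660372  71.80241675 223.61314406] [543.12727142  68.26571873 222.53476215] 239.67857427061168
170 [553.96557524 115.31515107 182.        ] [543.48082158  63.41892147 237.        ]
174 [553.97934879 114.99761061 186.        ] [543.52760982  63.24838959 241.        ]
178 [553.99312233 114.68007016 190.        ] [543.57439806  63.07785771 245.        ]
```

```bash
cat >> h.py <<'E'
from scipy.spatial.transform import Rotation as Rn
def rows(s,targets,Rt=None):
    """targets: list of world TCP positions (mm); Rt target Rotation"""
    R=Rn.from_rotvec(s["tool_rot"]); out=[]
    for p in targets:
        d=R.inv().apply(np.array(p)-s["position"])/250
        w=np.zeros(3) if Rt is None else (R.inv()*Rt).as_rotvec()/(np.pi/2)
        out.append([round(float(x),3) for x in (*d,*w)])
    return out
E
python3 - <<'E'
from h import *
from cell import ctrl
s=ctrl.sense(); R=Rn.from_rotvec(s["tool_rot"]); print(R.as_matrix().round(3))
print(rows(s,[(543.5,65.5,290)]))
for n in ("top","side"):
    c=pickle.load(open(n+"0.pkl","rb")); P=cloud(c)
    m=(P[...,0]>590)&(P[...,0]<700)&(P[...,1]>60)&(P[...,1]<200)&(c["depth"]>0)
    print(n,np.sort(P[m][:,2])[-8:])
E
```

```text
[[-0.94  -0.     0.342]
 [-0.342  0.002 -0.94 ]
 [-0.    -1.    -0.002]]
[[-2.132, -0.19, -1.801, 0.0, 0.0, 0.0]]
top [177.74238212 177.93116653 178.25564782 178.50303117 178.74856366
 178.87111583 178.89723064 180.29319632]
side [177.74814576 177.8371971  177.91883893 178.05897207 178.35437003
 178.90154716 179.09818247 179.27386047]
```

>>> play_rows(commands=[[0, -0.2, 0, 0, 0, 0], [-0.1, -0.22, -0.085, 0, 0, 0], [-0.23, -0.22, -0.195, 0, 0, 0], [-0.36, -0.22, -0.305, 0, 0, 0], [-0.49, -0.22, -0.415, 0, 0, 0]], claw=1)

```text
t: 0.6
position: [276.4, -399.0, 296.3]
tool_rot: [-0.357, 2.035, -2.03]
contact_force: [1.4, -0.6, -0.1]
finger_gap: 1.0
```

Run:
```python
from h import *
from cell import ctrl
s=ctrl.sense(); print(s["t"],s["joint_positions"],s["position"]); R=Rn.from_rotvec(s["tool_rot"]); print(R.as_matrix().round(3))
print(rows(s,[(543.5,65.5,290)]))
```

```text
0.6 [-1.09607776e+00  1.86302366e-01 -3.92065695e-02  1.34771413e+00
  6.40750716e-04  1.69752826e+00] [ 276.44759891 -399.01794536  296.28748156]
[[-0.94  -0.001  0.341]
 [-0.341  0.002 -0.94 ]
 [-0.    -1.    -0.002]]
[[-1.638, 0.029, -1.382, 0.0, 0.0, 0.0]]
```

>>> play_rows(commands=[[-0.13, 0, -0.11, 0, -0.09, 0], [-0.26, 0, -0.22, 0, -0.18, 0], [-0.39, 0, -0.33, 0, -0.27, 0], [-0.52, 0, -0.44, 0, -0.36, 0], [-0.65, 0, -0.55, 0, -0.45, 0]])

```text
t: 1.1
position: [382.6, -212.6, 296.4]
tool_rot: [-0.922, 1.577, -1.572]
contact_force: [0.4, -0.4, 0.3]
finger_gap: 1.005
```

```bash
cat > st.py <<'E'
from h import *
from cell import ctrl
import sys
s=ctrl.sense(); print(s["t"],s["joint_positions"].round(2),s["position"].round(1),s["contact_force"].round(1),s["finger_gap"])
R=Rn.from_rotvec(s["tool_rot"]); print("yaw z",np.degrees(np.arctan2(*R.as_matrix()[[1,0],2])).round(1), "ydir",R.as_matrix()[:,1].round(3))
Rt=Rn.from_matrix(np.array([[0,0,1],[-1,0,0],[0,-1,0]]).astype(float))
if len(sys.argv)>3: print(rows(s,[[float(a) for a in sys.argv[1:4]]],Rt))
E
python3 st.py 543.5 65.5 290
```

```text
1.1 [-0.65  0.09 -0.15  1.33  0.    1.43] [ 382.6 -212.6  296.4] [ 0.4 -0.4  0.3] 1.0045097627453858
yaw z -29.2 ydir [-0.001  0.003 -1.   ]
[[-1.285, 0.028, 0.018, 0.001, -0.325, -0.002]]
```

>>> play_rows(commands=[[-0.16, 0, 0, 0, -0.08, 0], [-0.34, 0, 0, 0, -0.17, 0], [-0.52, 0, 0.01, 0, -0.25, 0], [-0.7, 0, 0.01, 0, -0.32, 0], [-0.88, 0, 0.01, 0, -0.325, 0]])

```text
t: 1.6
position: [492.7, -20.0, 296.5]
tool_rot: [-1.209, 1.21, -1.205]
contact_force: [0.6, 0.1, 0.7]
finger_gap: 1.001
```

```bash
python3 st.py 543.5 65.5 290
```

```text
1.6 [-0.17  0.2  -0.02  1.35  0.    1.4 ] [492.7 -20.  296.5] [0.6 0.1 0.7] 1.0010707287979257
yaw z 0.1 ydir [-0.001  0.003 -1.   ]
[[-0.341, 0.027, 0.204, 0.001, 0.001, -0.002]]
```

>>> play_rows(commands=[[-0.15, 0.01, 0.09, 0, 0, 0], [-0.28, 0.02, 0.17, 0, 0, 0], [-0.34, 0.027, 0.204, 0, 0, 0], [-0.341, 0.027, 0.204, 0, 0, 0]])

```text
t: 2.0
position: [543.7, 67.0, 288.8]
tool_rot: [-1.212, 1.209, -1.202]
contact_force: [0.1, -0.0, -0.7]
finger_gap: 1.003
```

```bash
python3 st.py 543.5 65.5 203
python3 - <<'E'
from h import *
from cell import ctrl
t=ctrl.capture("top"); s=ctrl.capture("side")
a=cv2.resize(t["color"][195:290,200:280,::-1],None,fx=5,fy=5,interpolation=cv2.INTER_CUBIC)
b=cv2.resize(s["color"][170:265,240:320,::-1],None,fx=5,fy=5,interpolation=cv2.INTER_CUBIC)
cv2.imwrite("pics/z1.png",np.hstack([a,b]))
E
```

```text
2.0 [0.01 0.32 0.11 1.37 0.   1.57] [543.7  67.  288.8] [ 0.1 -0.  -0.7] 1.0026089674480168
yaw z 0.3 ydir [-0.003  0.003 -1.   ]
[[0.007, 0.343, 0.0, 0.002, 0.003, -0.002]]
```

View pics/z1.png

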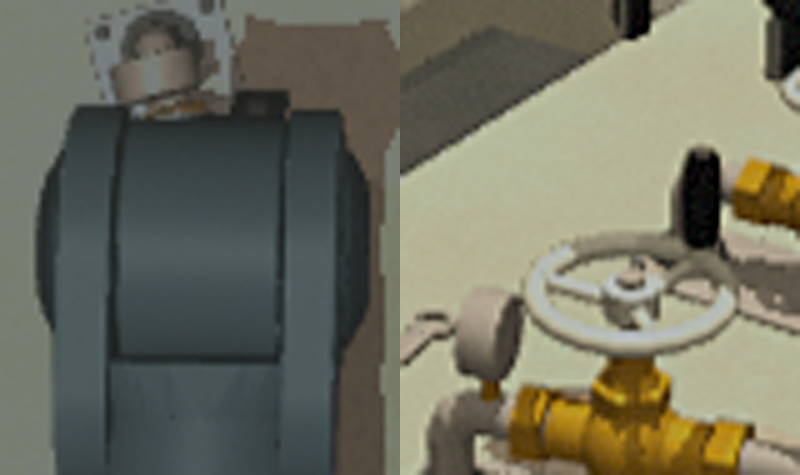

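The arm now blocks the top view. In the side view the fingers hang above and to either side of the handle (about pixels (366,172) and (398,178)), so I'll descend slowly.

>>> play_rows(commands=[[0, 0.08, 0, 0, 0, 0], [0.005, 0.18, 0, 0, 0, 0], [0.007, 0.27, 0, 0, 0, 0], [0.007, 0.343, 0, 0, 0, 0], [0.007, 0.343, 0, 0, 0, 0]])

```text
t: 2.6
position: [540.0, 61.6, 201.6]
tool_rot: [-1.214, 1.216, -1.204]
contact_force: [-0.6, -0.2, 0.4]
finger_gap: 1.001
```

```bash
python3 st.py 543.5 65.5 203
python3 - <<'E'
from h import *
from cell import ctrl
s=ctrl.capture("side")
b=cv2.resize(s["color"][170:265,240:340,::-1],None,fx=6,fy=6,interpolation=cv2.INTER_CUBIC)
cv2.imwrite("pics/z2.png",b)
E
```

```text
2.6 [-0.    0.33 -0.09  1.16  0.    1.57] [540.   61.6 201.6] [-0.6 -0.2  0.4] 1.0008069063068812
yaw z -0.0 ydir [-0.008  0.002 -1.   ]
[[-0.016, -0.006, 0.014, 0.005, -0.0, -0.001]]
```

View pics/z2.png

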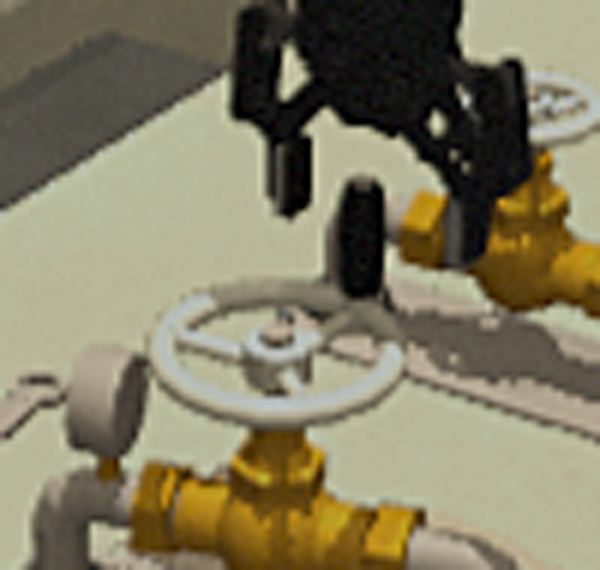

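The handle, at about (300,207) in the side view, stands between the open fingers. I'll correct the few millimetres of offset and close.

>>> play_rows(commands=[[-0.016, -0.006, 0.014, 0.005, 0, 0], [-0.016, -0.006, 0.014, 0.005, 0, 0], [-0.016, -0.006, 0.014, 0.005, 0, 0], [-0.016, -0.006, 0.014, 0.005, 0, 0], [-0.016, -0.006, 0.014, 0.005, 0, 0]], claw=-1, newtons=70)

```text
t: 3.15
position: [544.5, 65.7, 205.3]
tool_rot: [-1.207, 1.208, -1.209]
contact_force: [-1.9, -0.9, 3.2]
finger_gap: 0.246
```

```bash
python3 st.py 543.5 65.5 203
```

```text
3.15 [ 0.    0.33 -0.08  1.16  0.    1.57] [544.5  65.7 205.3] [-1.9 -0.9  3.2] 0.2459876560539758
yaw z 0.0 ydir [ 0.002  0.001 -1.   ]
[[0.001, 0.009, -0.004, -0.002, 0.0, -0.001]]
```

```bash
cat > orb.py <<'E'
# usage: orb.py step_deg n [z]   prints rows for orbiting about C; logs
from h import *
from cell import ctrl
import sys,json,os
C=np.array(json.load(open("C.json"))); rad=53
s=ctrl.sense(); p=s["position"]; d=p[:2]-C
L=json.load(open("log.json")) if os.path.exists("log.json") else []
a=np.degrees(np.arctan2(d[1],d[0]))
if L: a=L[-1][1]+(a-L[-1][1]+180)%360-180
L.append([float(s["t"]),float(a),*map(float,p),*map(float,s["contact_force"])]); json.dump(L,open("log.json","w"))
th=np.radians(a-90); F=s["contact_force"]
er=d/np.linalg.norm(d); et=np.array([-er[1],er[0]])
print("t",s["t"],"ang",round(a,1),"r",round(float(np.hypot(*d)),1),"z",p[2].round(1),"Ft",round(float(F[:2]@et),1),"Fr",round(float(F[:2]@er),1),"Fz",F[2].round(1),"gap",round(s["finger_gap"],3),"j",s["joint_positions"].round(2), "maxqd",abs(s["qd"]).max().round(2))
Rt=Rn.from_matrix(np.array([[0,0,1],[-1,0,0],[0,-1,0]]).astype(float))
z0=float(sys.argv[3]) if len(sys.argv)>3 else p[2]
st=float(sys.argv[1]);n=int(sys.argv[2])
T=[(*(C+rad*np.array([np.cos(np.radians(a+st*k)),np.sin(np.radians(a+st*k))])),z0+3/360*st*k) for k in range(1,n+1)]
print(json.dumps(rows(s,T,Rt)))
E
echo "[554,117.5]" > C.json; python3 orb.py -8 5
```

```text
t 3.15 ang -100.4 r 52.7 z 205.3 Ft -1.8 Fr 1.2 Fz 3.2 gap 0.246 j [ 0.    0.33 -0.08  1.16  0.    1.57] maxqd 0.01
[[-0.006, 0.0, -0.029, -0.002, 0.0, -0.001], [-0.017, 0.0, -0.056, -0.002, 0.0, -0.001], [-0.032, 0.001, -0.082, -0.002, 0.0, -0.001], [-0.051, 0.001, -0.105, -0.002, 0.0, -0.001], [-0.072, 0.001, -0.125, -0.002, 0.0, -0.001]]
```

>>> play_rows(commands=[[-0.006, 0, -0.029, 0, 0, 0], [-0.017, 0, -0.056, 0, 0, 0], [-0.032, 0.001, -0.082, 0, 0, 0], [-0.051, 0.001, -0.105, 0, 0, 0], [-0.072, 0.001, -0.125, 0, 0, 0]])

```text
t: 3.65
position: [513.6, 83.9, 205.2]
tool_rot: [-1.205, 1.206, -1.211]
contact_force: [5.7, -0.5, -4.3]
finger_gap: 0.238
```

```bash
python3 orb.py -10 5
```

```text
t 3.65 ang -140.2 r 52.6 z 205.2 Ft 4.1 Fr -4.1 Fz -4.3 gap 0.238 j [ 0.04  0.28 -0.16  1.13  0.    1.61] maxqd 0.11
[[-0.029, 0.0, -0.022, -0.003, 0.0, -0.0], [-0.063, 0.001, -0.038, -0.003, 0.0, -0.0], [-0.098, 0.001, -0.047, -0.003, 0.0, -0.0], [-0.135, 0.001, -0.05, -0.003, 0.0, -0.0], [-0.172, 0.002, -0.047, -0.003, 0.0, -0.0]]
```

>>> play_rows(commands=[[-0.029, 0, -0.022, -0.003, 0, 0], [-0.063, 0.001, -0.038, -0.003, 0, 0], [-0.098, 0.001, -0.047, -0.003, 0, 0], [-0.135, 0.001, -0.05, -0.003, 0, 0], [-0.172, 0.002, -0.047, -0.003, 0, 0]])

```text
t: 4.15
position: [501.7, 125.8, 204.7]
tool_rot: [-1.211, 1.207, -1.213]
contact_force: [4.5, -4.6, -1.6]
finger_gap: 0.245
```

```bash
python3 orb.py -10 5
python3 - <<'E'
from h import *
from cell import ctrl
s=ctrl.capture("side")
b=cv2.resize(s["color"][170:265,240:340,::-1],None,fx=6,fy=6,interpolation=cv2.INTER_CUBIC)
cv2.imwrite("pics/z3.png",b)
E
```

```text
t 4.15 ang -189.0 r 52.9 z 204.7 Ft 3.8 Fr -5.2 Fz -1.6 gap 0.245 j [ 0.13  0.27 -0.16  1.13 -0.    1.7 ] maxqd 0.18
[[-0.036, 0.0, 0.009, -0.001, -0.0, 0.002], [-0.07, 0.0, 0.024, -0.001, -0.0, 0.002], [-0.1, 0.001, 0.044, -0.001, -0.0, 0.002], [-0.127, 0.001, 0.07, -0.001, -0.0, 0.002], [-0.149, 0.001, 0.1, -0.001, -0.0, 0.002]]
```

View pics/z3.png

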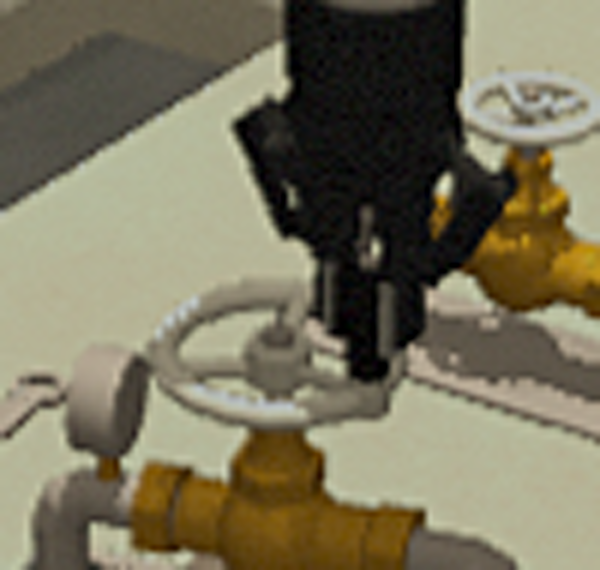

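The wheel follows: its spokes have moved, and the grip holds at about (301,225) in the side view. I'll continue.

>>> play_rows(commands=[[-0.036, 0, 0.009, 0, 0, 0.002], [-0.07, 0, 0.024, 0, 0, 0.002], [-0.1, 0.001, 0.044, 0, 0, 0.002], [-0.127, 0.001, 0.07, 0, 0, 0.002], [-0.149, 0.001, 0.1, 0, 0, 0.002]])

```text
t: 4.7
position: [525.0, 162.7, 204.1]
tool_rot: [-1.214, 1.209, -1.211]
contact_force: [-0.6, -4.8, 1.6]
finger_gap: 0.247
```

```bash
python3 orb.py -10 5
```

```text
t 4.7 ang -237.3 r 53.7 z 204.1 Ft 3.1 Fr -3.7 Fz 1.6 gap 0.247 j [ 0.19  0.34 -0.07  1.16 -0.    1.76] maxqd 0.25
[[-0.015, 0.0, 0.034, 0.001, 0.0, 0.003], [-0.026, 0.0, 0.07, 0.001, 0.0, 0.003], [-0.031, 0.001, 0.106, 0.001, 0.0, 0.003], [-0.029, 0.001, 0.143, 0.001, 0.0, 0.003], [-0.021, 0.001, 0.179, 0.001, 0.0, 0.003]]
```

>>> play_rows(commands=[[-0.015, 0, 0.034, 0, 0, 0.003], [-0.026, 0, 0.07, 0, 0, 0.003], [-0.031, 0.001, 0.106, 0, 0, 0.003], [-0.029, 0.001, 0.143, 0, 0, 0.003], [-0.021, 0.001, 0.179, 0, 0, 0.003]])

```text
t: 5.2
position: [568.8, 169.2, 203.9]
tool_rot: [-1.211, 1.213, -1.204]
contact_force: [-4.0, 1.8, 4.6]
finger_gap: 0.244
```

```bash
python3 orb.py -6 5
python3 - <<'E'
import json,numpy as np
from scipy.optimize import least_squares
L=np.array(json.load(open("log.json")))[:,2:4]
print(least_squares(lambda c:np.hypot(*(L-c[:2]).T)-c[2],[554,117,53]).x)
E
```

```text
t 5.2 ang -286.0 r 53.8 z 203.9 Ft 4.3 Fr 0.6 Fz 4.6 gap 0.244 j [0.18 0.43 0.06 1.21 0.   1.75] maxqd 0.25
[[0.01, 0.0, 0.02, 0.003, 0.001, -0.002], [0.02, 0.0, 0.04, 0.003, 0.001, -0.002], [0.031, 0.0, 0.059, 0.003, 0.001, -0.002], [0.045, 0.0, 0.077, 0.003, 0.001, -0.002], [0.06, 0.0, 0.093, 0.003, 0.001, -0.002]]
[554.32733831 118.08354685  53.23752268]
```

```bash
echo "[554.3,118]" > C.json; python3 orb.py -5 4
```

```text
t 5.2 ang -285.8 r 53.2 z 203.9 Ft 4.3 Fr 0.6 Fz 4.6 gap 0.244 j [0.18 0.43 0.06 1.21 0.   1.75] maxqd 0.25
[[0.007, 0.0, 0.017, 0.003, 0.001, -0.002], [0.014, 0.0, 0.034, 0.003, 0.001, -0.002], [0.023, 0.0, 0.051, 0.003, 0.001, -0.002], [0.033, 0.0, 0.066, 0.003, 0.001, -0.002]]
```

>>> play_rows(commands=[[0.007, 0, 0.017, 0.003, 0, -0.002], [0.014, 0, 0.034, 0.003, 0, -0.002], [0.023, 0, 0.051, 0.003, 0, -0.002], [0.033, 0, 0.066, 0.003, 0, -0.002]])

```text
t: 5.6
position: [585.5, 161.3, 203.8]
tool_rot: [-1.209, 1.208, -1.208]
contact_force: [-2.3, 2.6, 3.1]
finger_gap: 0.244
```

```bash
python3 orb.py -5 4
```

```text
t 5.6 ang -305.8 r 53.3 z 203.8 Ft 3.4 Fr 0.8 Fz 3.1 gap 0.244 j [0.16 0.45 0.1  1.21 0.   1.73] maxqd 0.09
[[0.012, 0.0, 0.014, -0.0, 0.001, -0.001], [0.025, 0.0, 0.027, -0.0, 0.001, -0.001], [0.039, 0.0, 0.04, -0.0, 0.001, -0.001], [0.054, 0.001, 0.051, -0.0, 0.001, -0.001]]
```

>>> play_rows(commands=[[0.012, 0, 0.014, 0, 0, 0], [0.025, 0, 0.027, 0, 0, 0], [0.039, 0, 0.04, 0, 0, 0], [0.054, 0.001, 0.051, 0, 0, 0]])

```text
t: 6.0
position: [598.8, 147.6, 203.6]
tool_rot: [-1.208, 1.208, -1.208]
contact_force: [-1.4, 3.9, 3.1]
finger_gap: 0.245
```

```bash
python3 orb.py -5 5
```

```text
t 6.0 ang -326.3 r 53.5 z 203.6 Ft 4.1 Fr 1.0 Fz 3.1 gap 0.245 j [0.14 0.47 0.13 1.22 0.   1.71] maxqd 0.07
[[0.017, 0.0, 0.008, -0.001, 0.001, -0.001], [0.033, 0.0, 0.016, -0.001, 0.001, -0.001], [0.051, 0.0, 0.023, -0.001, 0.001, -0.001], [0.068, 0.001, 0.028, -0.001, 0.001, -0.001], [0.087, 0.001, 0.031, -0.001, 0.001, -0.001]]
```

>>> play_rows(commands=[[0.017, 0, 0.008, 0, 0, 0], [0.033, 0, 0.016, 0, 0, 0], [0.051, 0, 0.023, 0, 0, 0], [0.068, 0.001, 0.028, 0, 0, 0], [0.087, 0.001, 0.031, 0, 0, 0]])

```text
t: 6.5
position: [606.5, 129.0, 203.6]
tool_rot: [-1.203, 1.211, -1.2]
contact_force: [-2.6, 17.0, 2.8]
finger_gap: 0.25
```

```bash
python3 orb.py -5 5
```

```text
t 6.5 ang -348.1 r 53.3 z 203.6 Ft 17.1 Fr 1.0 Fz 2.8 gap 0.25 j [0.1  0.48 0.14 1.23 0.01 1.67] maxqd 0.08
[[0.019, -0.0, 0.002, -0.001, 0.002, -0.006], [0.037, -0.0, 0.003, -0.001, 0.002, -0.006], [0.055, -0.0, 0.003, -0.001, 0.002, -0.006], [0.074, -0.0, 0.001, -0.001, 0.002, -0.006], [0.092, -0.0, -0.002, -0.001, 0.002, -0.006]]
```

>>> play_rows(commands=[[0.015, 0, 0.002, 0, 0, -0.003], [0.025, 0, 0.003, 0, 0, -0.006], [0.03, 0, 0.003, 0, 0, -0.006]])

```text
t: 6.8
position: [606.5, 127.9, 203.7]
tool_rot: [-1.201, 1.211, -1.193]
contact_force: [-2.3, 21.8, 2.0]
finger_gap: 0.243
```

```bash
python3 orb.py -5 5;python3 st.py
```

```text
t 6.8 ang -349.3 r 53.1 z 203.7 Ft 21.8 Fr 1.7 Fz 2.0 gap 0.243 j [0.1  0.48 0.14 1.23 0.01 1.66] maxqd 0.02
[[0.018, -0.0, 0.002, 0.0, 0.004, -0.01], [0.037, -0.0, 0.003, 0.0, 0.004, -0.01], [0.055, -0.0, 0.002, 0.0, 0.004, -0.01], [0.074, -0.0, -0.0, 0.0, 0.004, -0.01], [0.092, -0.001, -0.004, 0.0, 0.004, -0.01]]
6.8 [0.1  0.48 0.14 1.23 0.01 1.66] [606.5 127.9 203.7] [-2.3 21.8  2. ] 0.24264244812190586
yaw z 0.4 ydir [-0.     0.015 -1.   ]
```

>>> play_rows(commands=[[0.025, 0, 0.002, 0, 0, 0], [0.035, 0, 0.003, 0, 0, 0], [0.035, 0, 0.003, 0, 0, 0]])

```text
t: 7.1
position: [606.6, 126.8, 203.7]
tool_rot: [-1.192, 1.217, -1.177]
contact_force: [-1.9, 24.9, 2.5]
finger_gap: 0.243
```

```bash
python3 orb.py 5 5;python3 - <<'E'
from h import *
from cell import ctrl
s=ctrl.capture("side");pickle.dump(s,open("side_stop.pkl","wb"))
b=cv2.resize(s["color"][160:265,230:340,::-1],None,fx=5,fy=5,interpolation=cv2.INTER_CUBIC)
cv2.imwrite("pics/z4.png",b)
E
```

```text
t 7.1 ang -350.4 r 53.0 z 203.7 Ft 24.9 Fr 2.2 Fz 2.5 gap 0.243 j [0.09 0.48 0.14 1.23 0.03 1.65] maxqd 0.01
[[-0.018, 0.0, -0.004, 0.001, 0.007, -0.02], [-0.036, 0.001, -0.009, 0.001, 0.007, -0.02], [-0.053, 0.001, -0.016, 0.001, 0.007, -0.02], [-0.07, 0.002, -0.024, 0.001, 0.007, -0.02], [-0.085, 0.002, -0.034, 0.001, 0.007, -0.02]]
```

View pics/z4.png

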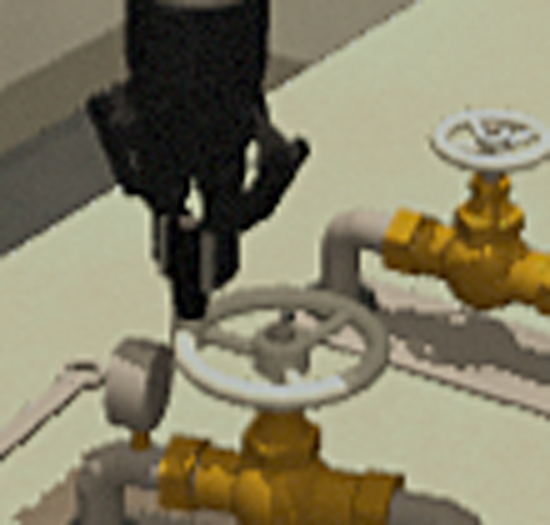

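The jaws still hold the handle at about (268,220) in the side view, clear of the gauge. Motion stalled while the force rose to 25 N, so the valve is on its stop at an angle of about -348° (about 248° of turning, within the stated range). Now I'll back off two turns, to about +372°.

```bash
python3 orb.py 14 5
```

```text
t 7.15 ang -350.4 r 53.0 z 203.7 Ft 24.7 Fr 1.1 Fz 2.5 gap 0.248 j [0.09 0.48 0.14 1.23 0.03 1.65] maxqd 0.0
[[-0.05, 0.001, -0.014, 0.001, 0.007, -0.02], [-0.094, 0.002, -0.04, 0.001, 0.007, -0.02], [-0.132, 0.003, -0.076, 0.001, 0.007, -0.02], [-0.159, 0.003, -0.12, 0.001, 0.007, -0.02], [-0.175, 0.003, -0.169, 0.001, 0.007, -0.02]]
```

>>> play_rows(commands=[[-0.05, 0.001, -0.014, 0.001, 0.007, -0.02], [-0.094, 0.002, -0.04, 0.001, 0.007, -0.02], [-0.132, 0.003, -0.076, 0.001, 0.007, -0.02], [-0.159, 0.003, -0.12, 0.001, 0.007, -0.02], [-0.175, 0.003, -0.169, 0.001, 0.007, -0.02]])

```text
t: 7.65
position: [565.3, 169.6, 204.4]
tool_rot: [-1.207, 1.206, -1.212]
contact_force: [4.8, -0.6, -4.2]
finger_gap: 0.244
```

```bash
python3 orb.py 14 5
```

```text
t 7.65 ang -282.0 r 52.7 z 204.4 Ft -4.8 Fr 0.4 Fz -4.2 gap 0.244 j [ 0.18  0.42  0.04  1.19 -0.    1.76] maxqd 0.34
[[-0.006, -0.001, -0.051, -0.003, 0.0, 0.0], [0.002, -0.001, -0.102, -0.003, 0.0, 0.0], [0.023, -0.002, -0.15, -0.003, 0.0, 0.0], [0.054, -0.003, -0.191, -0.003, 0.0, 0.0], [0.094, -0.003, -0.224, -0.003, 0.0, 0.0]]
```

>>> play_rows(commands=[[-0.006, -0.001, -0.051, -0.003, 0, 0], [0.002, -0.001, -0.102, -0.003, 0, 0], [0.023, -0.002, -0.15, -0.003, 0, 0], [0.054, -0.003, -0.191, -0.003, 0, 0], [0.094, -0.003, -0.224, -0.003, 0, 0]])

```text
t: 8.15
position: [509.6, 145.9, 204.8]
tool_rot: [-1.208, 1.208, -1.209]
contact_force: [6.6, 2.3, -5.0]
finger_gap: 0.244
```

```bash
python3 orb.py 14 5
```

```text
t 8.15 ang -212.0 r 52.7 z 204.8 Ft -5.4 Fr -4.4 Fz -5.0 gap 0.244 j [ 0.16  0.3  -0.13  1.14  0.    1.73] maxqd 0.29
[[0.046, -0.001, -0.023, -0.001, 0.0, -0.0], [0.097, -0.001, -0.033, -0.001, 0.0, -0.0], [0.148, -0.001, -0.03, -0.001, 0.0, -0.0], [0.198, -0.002, -0.015, -0.001, 0.0, -0.0], [0.242, -0.002, 0.012, -0.001, 0.0, -0.0]]
```

>>> play_rows(commands=[[0.046, -0.001, -0.023, -0.001, 0, 0], [0.097, -0.001, -0.033, -0.001, 0, 0], [0.148, -0.001, -0.03, -0.001, 0, 0], [0.198, -0.002, -0.015, -0.001, 0, 0], [0.242, -0.002, 0.012, -0.001, 0, 0]])

```text
t: 8.65
position: [511.9, 85.7, 205.0]
tool_rot: [-1.208, 1.212, -1.205]
contact_force: [1.8, 7.0, -2.8]
finger_gap: 0.246
```

```bash
python3 orb.py 14 5
```

```text
t 8.65 ang -142.7 r 53.3 z 205.0 Ft -4.5 Fr -5.7 Fz -2.8 gap 0.246 j [ 0.04  0.28 -0.16  1.14  0.    1.61] maxqd 0.22
[[0.036, -0.001, 0.037, 0.001, 0.0, -0.002], [0.063, -0.001, 0.081, 0.001, 0.0, -0.002], [0.079, -0.002, 0.13, 0.001, 0.0, -0.002], [0.083, -0.002, 0.182, 0.001, 0.0, -0.002], [0.073, -0.003, 0.233, 0.001, 0.0, -0.002]]
```

>>> play_rows(commands=[[0.036, -0.001, 0.037, 0.001, 0, -0.002], [0.063, -0.001, 0.081, 0.001, 0, -0.002], [0.079, -0.002, 0.13, 0.001, 0, -0.002], [0.083, -0.002, 0.182, 0.001, 0, -0.002], [0.073, -0.003, 0.233, 0.001, 0, -0.002]])

```text
t: 9.15
position: [567.9, 66.1, 205.5]
tool_rot: [-1.212, 1.213, -1.208]
contact_force: [-5.0, -0.2, 2.5]
finger_gap: 0.242
```

```bash
python3 orb.py 14 5
```

```text
t 9.15 ang -75.3 r 53.6 z 205.5 Ft -4.9 Fr -1.1 Fz 2.5 gap 0.242 j [ 0.01  0.39 -0.    1.19 -0.    1.58] maxqd 0.39
[[-0.022, -0.001, 0.047, 0.003, -0.0, 0.0], [-0.052, -0.001, 0.089, 0.003, -0.0, 0.0], [-0.091, -0.002, 0.123, 0.003, -0.0, 0.0], [-0.137, -0.003, 0.146, 0.003, -0.0, 0.0], [-0.188, -0.003, 0.157, 0.003, -0.0, 0.0]]
```

>>> play_rows(commands=[[-0.022, -0.001, 0.047, 0.003, 0, 0], [-0.052, -0.001, 0.089, 0.003, 0, 0], [-0.091, -0.002, 0.123, 0.003, 0, 0], [-0.137, -0.003, 0.146, 0.003, 0, 0], [-0.188, -0.003, 0.157, 0.003, 0, 0]])

```text
t: 9.65
position: [607.4, 110.8, 206.3]
tool_rot: [-1.211, 1.209, -1.215]
contact_force: [0.4, -4.5, 1.4]
finger_gap: 0.25
```

```bash
python3 orb.py 14 5
```

```text
t 9.65 ang -7.7 r 53.6 z 206.3 Ft -4.4 Fr 1.0 Fz 1.4 gap 0.25 j [ 0.08  0.48  0.14  1.23 -0.    1.65] maxqd 0.21
[[-0.052, -0.001, -0.002, -0.0, -0.002, 0.003], [-0.102, -0.001, -0.014, -0.0, -0.002, 0.003], [-0.148, -0.002, -0.038, -0.0, -0.002, 0.003], [-0.187, -0.003, -0.072, -0.0, -0.002, 0.003], [-0.216, -0.003, -0.114, -0.0, -0.002, 0.003]]
```

>>> play_rows(commands=[[-0.052, -0.001, -0.002, 0, -0.002, 0.003], [-0.102, -0.001, -0.014, 0, -0.002, 0.003], [-0.148, -0.002, -0.038, 0, -0.002, 0.003], [-0.187, -0.003, -0.072, 0, -0.002, 0.003], [-0.216, -0.003, -0.114, 0, -0.002, 0.003]])

```text
t: 10.15
position: [579.5, 165.1, 206.9]
tool_rot: [-1.208, 1.207, -1.211]
contact_force: [4.0, -3.5, -0.6]
finger_gap: 0.248
```

```bash
python3 orb.py 14 5
```

```text
t 10.15 ang 61.9 r 53.4 z 206.9 Ft -5.2 Fr -1.2 Fz -0.6 gap 0.248 j [ 0.17  0.44  0.09  1.21 -0.    1.74] maxqd 0.28
[[-0.017, -0.001, -0.049, -0.001, 0.0, 0.0], [-0.024, -0.001, -0.1, -0.001, 0.0, 0.0], [-0.017, -0.002, -0.152, -0.001, 0.0, 0.0], [0.001, -0.002, -0.2, -0.001, 0.0, 0.0], [0.031, -0.003, -0.242, -0.001, 0.0, 0.0]]
```

>>> play_rows(commands=[[-0.017, -0.001, -0.049, -0.001, 0, 0], [-0.024, -0.001, -0.1, -0.001, 0, 0], [-0.017, -0.002, -0.152, -0.001, 0, 0], [0.001, -0.002, -0.2, -0.001, 0, 0], [0.031, -0.003, -0.242, -0.001, 0, 0]])

```text
t: 10.65
position: [519.1, 157.9, 207.5]
tool_rot: [-1.207, 1.206, -1.21]
contact_force: [8.3, -1.6, -6.1]
finger_gap: 0.247
```

```bash
python3 orb.py 14 5
```

```text
t 10.65 ang 131.4 r 53.2 z 207.5 Ft -5.2 Fr -6.7 Fz -6.1 gap 0.247 j [ 0.18  0.32 -0.09  1.16 -0.    1.75] maxqd 0.34
[[0.039, -0.001, -0.034, -0.002, 0.001, 0.0], [0.085, -0.001, -0.058, -0.002, 0.001, 0.0], [0.135, -0.002, -0.07, -0.002, 0.001, 0.0], [0.187, -0.002, -0.07, -0.002, 0.001, 0.0], [0.237, -0.003, -0.057, -0.002, 0.001, 0.0]]
```

>>> play_rows(commands=[[0.039, -0.001, -0.034, -0.002, 0.001, 0], [0.085, -0.001, -0.058, -0.002, 0.001, 0], [0.135, -0.002, -0.07, -0.002, 0.001, 0], [0.187, -0.002, -0.07, -0.002, 0.001, 0], [0.237, -0.003, -0.057, -0.002, 0.001, 0]])

```text
t: 11.15
position: [504.1, 100.9, 208.0]
tool_rot: [-1.205, 1.211, -1.204]
contact_force: [3.9, 6.6, -5.1]
finger_gap: 0.245
```

```bash
python3 orb.py 14 5
```

```text
t 11.15 ang 198.8 r 53.1 z 208.0 Ft -5.0 Fr -5.8 Fz -5.1 gap 0.245 j [ 0.07  0.27 -0.17  1.14  0.01  1.64] maxqd 0.25
[[0.046, -0.001, 0.023, -0.0, 0.001, -0.004], [0.086, -0.001, 0.056, -0.0, 0.001, -0.004], [0.117, -0.002, 0.097, -0.0, 0.001, -0.004], [0.136, -0.003, 0.145, -0.0, 0.001, -0.004], [0.144, -0.003, 0.196, -0.0, 0.001, -0.004]]
```

>>> play_rows(commands=[[0.046, -0.001, 0.023, 0, 0.001, -0.004], [0.086, -0.001, 0.056, 0, 0.001, -0.004], [0.117, -0.002, 0.097, 0, 0.001, -0.004], [0.136, -0.003, 0.145, 0, 0.001, -0.004], [0.144, -0.003, 0.196, 0, 0.001, -0.004]])

```text
t: 11.65
position: [551.4, 64.7, 208.4]
tool_rot: [-1.212, 1.213, -1.208]
contact_force: [-3.9, 0.7, 3.5]
finger_gap: 0.24
```

```bash
python3 orb.py 14 5
```

```text
t 11.65 ang 266.9 r 53.4 z 208.4 Ft -3.9 Fr -0.5 Fz 3.5 gap 0.24 j [ 0.    0.35 -0.05  1.18  0.    1.57] maxqd 0.36
[[-0.005, -0.001, 0.052, 0.002, -0.0, -0.0], [-0.021, -0.001, 0.101, 0.002, -0.0, -0.0], [-0.048, -0.002, 0.145, 0.002, -0.0, -0.0], [-0.085, -0.003, 0.181, 0.002, -0.0, -0.0], [-0.13, -0.003, 0.207, 0.002, -0.0, -0.0]]
```

>>> play_rows(commands=[[-0.005, -0.001, 0.052, 0.002, 0, 0], [-0.021, -0.001, 0.101, 0.002, 0, 0], [-0.048, -0.002, 0.145, 0.002, 0, 0], [-0.085, -0.003, 0.181, 0.002, 0, 0], [-0.13, -0.003, 0.207, 0.002, 0, 0]])

```text
t: 12.15
position: [603.1, 95.6, 209.0]
tool_rot: [-1.212, 1.21, -1.213]
contact_force: [-2.4, -4.2, 3.0]
finger_gap: 0.249
```

```bash
python3 orb.py 9 4
```

```text
t 12.15 ang 335.4 r 53.7 z 209.0 Ft -4.8 Fr -0.4 Fz 3.0 gap 0.249 j [ 0.06  0.46  0.13  1.24 -0.    1.63] maxqd 0.26
[[-0.032, -0.0, 0.009, 0.001, -0.001, 0.002], [-0.065, -0.001, 0.015, 0.001, -0.001, 0.002], [-0.098, -0.001, 0.016, 0.001, -0.001, 0.002], [-0.131, -0.002, 0.012, 0.001, -0.001, 0.002]]
```

>>> play_rows(commands=[[-0.032, 0, 0.009, 0.001, -0.001, 0.002], [-0.065, -0.001, 0.015, 0.001, -0.001, 0.002], [-0.098, -0.001, 0.016, 0.001, -0.001, 0.002], [-0.131, -0.002, 0.012, 0.001, -0.001, 0.002], [-0.132, -0.002, 0.012, 0.001, -0.001, 0.002]])

```text
t: 12.65
position: [606.4, 130.1, 209.5]
tool_rot: [-1.209, 1.208, -1.208]
contact_force: [3.1, -2.5, 1.0]
finger_gap: 0.243
```

```bash
python3 orb.py 2 1
python3 - <<'E'
from h import *
from cell import ctrl
s=ctrl.capture("side"); o=pickle.load(open("side_stop.pkl","rb"))
f=lambda c:cv2.resize(c["color"][180:265,250:320,::-1],None,fx=5.5,fy=5.5,interpolation=cv2.INTER_CUBIC)
cv2.imwrite("pics/z5.png",np.hstack([f(o),f(s)]))
cv2.imwrite("pics/side5.png",s["color"][:,:,::-1])
i=pickle.load(open("side0.pkl","rb"))
d=cv2.absdiff(i["color"],s["color"]).max(2)
for n,b in dict(bottle=(205,285,245,355),filter=(350,165,380,212),spanner=(210,230,256,265),small=(313,178,345,200)).items(): print(n,(d[b[1]:b[3],b[0]:b[2]]>40).mean().round(3))
E
```

```text
t 12.65 ang 373.1 r 53.4 z 209.5 Ft -3.2 Fr 2.4 Fz 1.0 gap 0.243 j [0.11 0.48 0.15 1.24 0.   1.68] maxqd 0.01
[[-0.007, -0.0, -0.004, -0.0, 0.001, -0.0]]
bottle 0.0
filter 0.0
spanner 0.076
small 0.0
```

View pics/z5.png

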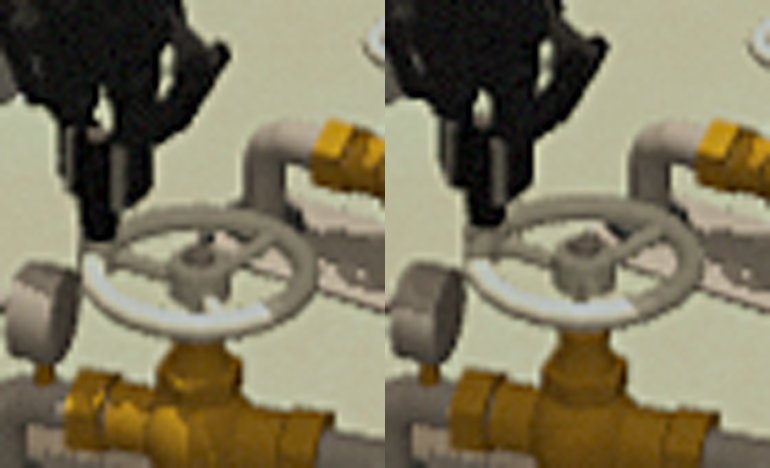

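View pics/side5.png

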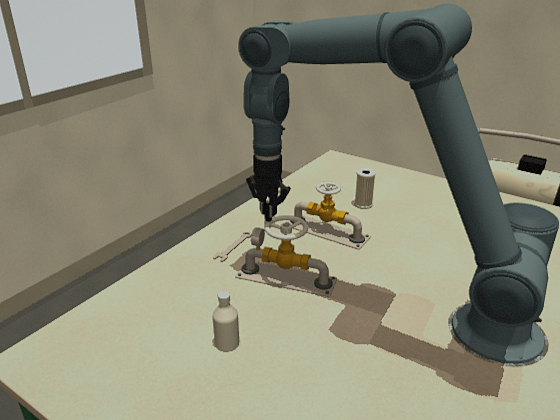

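The two pictures match: spokes and handle are at the same angle as at the stop, and the wheel sits about 6 mm higher, as expected for two turns. The loose things and the small wheel have not moved; the few changed pixels around the spanner look like the arm's shadow. I'm handing in.

Run:
```python
from cell import ctrl
print(ctrl.hand_in())
```

```text
the job is handed in; nothing more can be done
None
```

I screwed the regulating valve shut against its stop, backed it off two turns, and handed the job in at about 12.7 s with the crank handle still gripped at the 70 N setting. The hand-in gave no verdict.

- **Stop:** the wheel turned clockwise about 248° (0.69 turn, within the stated starting range). There it stalled at a handle angle of about -348°, with the push rising from 4 N to 25 N for only about 2° of further gripper movement.
- **Two turns open:** the final handle angle is 373°, which is 721° from the stop if I take -348° as the stop. The exact stop angle is uncertain by about 2–3°, well inside the 20° allowed. The final camera picture shows the spokes where they were at the stop, and the gripper ended 5.8 mm higher, against 6 mm expected for two turns.
- **At rest and gripped:** at the last reading the arm was still, with about 3 N of residual push along the turning direction. The opening of 0.243 (about 21 mm) matches the 22 mm handle.
- **Other things on the bench:** comparing the first and last side pictures showed no change at the bottle, the filter or the small wheel. About 8% of the pixels around the spanner changed; I put this down to the arm's shadow, since the spanner looks to be in the same place, but I did not measure its position.

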